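# Touch off a weld fixture with a spring probe

## Robot

A 6-joint arm with a two-finger parallel gripper is mounted at the origin on the work surface. World frame = base frame: x ahead of the robot, y to its left, z up, the work surface at z = 0. Lengths are in m, angles in rad, forces in N, time in s.
With the tool pointing down it reaches from about 0.3 to 0.775 m from the base axis. Payload 14.6 kg.
Tool frame: the origin (TCP) lies on the centre line of the jaws, within the pads' length; the fingertips stand r.tcp_to_tips ahead of it and the grasp point (between the pads) lies 8 mm behind it (r.tcp_to_tips is the distance from the TCP to the fingertips, in m); z points along the fingers, x is the direction in which the jaws open and shut, and the axes are right-handed (so a half turn about z gives the same grasp; the last joint's range is limited). The gripper opens to 94 mm and grips with 3 to 60 N. Pads are 16 mm wide; open, the fingers measure 119 mm over their backs; the gripper's body (75 mm by 177 mm) begins 78 mm behind the grasp point.
Start: joints at [-1.219, 0.3, 1.521, -0, 1.321, -0.067], TCP at [0.224, -0.502, 0.216] pointing down, gripper open.
Joint ranges: [-3.03, 3.03], [-0.79, 2.21], [0.23, 2.52], [-1.04, 4.18], [0, 3.07], [-2.55, 2.55]. Speed limits (rad/s): [2.22, 2.22, 2.57, 3.14, 3.14, 3.14].

## Interface

Orientations are given as [roll, pitch, yaw] about the fixed x, y, z axes, in that order (R = Rz(yaw) Ry(pitch) Rx(roll)).
In Python, from cell import r, cams, finish_job gives the robot as it stands. The module is installed in compiled form; this text tells all that it offers.
- The arm moves only by the tool send_rows, never from a script. Its argument "increments" is a list that holds one entry, the list of rows, each a list of 6 numbers: the shift along the tool's x, y, z in mm, then the turn, a rotation vector about the tool's x, y, z in degrees. A call has 1 to 12 rows; each row is the pose to reach, as a shift and turn from the pose commanded when the call began, along the tool's axes at that moment; what a row does not reach only later rows make up. A row lasts 1/12 s, in which the tool goes at most 41.7 mm and 7.16 degrees, less where a joint would pass 70% of its speed; a pose out of reach is approached as far as the arm can. A call with a gripper value outside its range is refused whole. "jaw" is the finger opening in mm, from 0 to 94, set as the call begins (left out, the last holds). The fingers move at their own pace and stop on an object; the grip force is fixed at half the most. Time passes only in rows, so rows that repeat a pose let the fingers close. It gives the time, the measured TCP pose, the force and the opening at its end, in the units of the state.
- r.state(): the state, without advancing time (a new reading comes with each control period).
- cams.get_image(name): name is "scene" or "side" or "wrist"; returns a dict with "img" (400x640x3 uint8, blue, green, red), "mtx" (3x3 intrinsics, pixels), "cam_to_world" (4x4, takes a point from camera to world coordinates); the wrist camera has in their place "tool_from_camera" (4x4, takes a point from camera to tool coordinates, whose origin is the TCP and whose axes are the tool frame's). Camera axes: x right, y down, z forward; pixel columns grow to the right and rows downward; lengths in m; the calibration is good to about 2 mm. A picture is of the moment at which its call begins: read the wrist's pose just before it. There is no depth.
- finish_job(): hands the job in, once; it reports no verdict.
The state is a dict: "time_s": time; "joints": joint angles; "joint_velocities": joint speeds; "joint_torque": joint torques, N m; "ee_pos": TCP position; "tcp_rot": TCP orientation; "wrist_force": force on the tool from outside, world axes, zero at the start; "moment": the same for the moment, N m; "opening": opening from 0.0 (shut) to 1.0 (fully open).
Only numpy, scipy, OpenCV 4.12 (cv2) and the standard library are available. Lean on these libraries where they do the work, as an engineer would, in place of code of your own. Each camera call takes 0.05 s, during which the arm holds its last target.

## Task

Take the touch probe out of its rack and check the fixture plate: press the probe's tip down on the scribed cross on top of the tall round post, then on the cross of the long flat block, each time until the spring tip gives a few millimetres and for a moment (about half a second). Do not press the tip on anything else, and finally hang the probe back upright in its rack and let go.

Things in the scene. Friction and masses are not known exactly. Their poses are not given: they have to be found in the camera images.
- probe_grip (a point): Centre of the black round handle of the touch probe, on its axis. Handle: 24 mm diameter, 60 mm long, upright. Below the handle is an aluminium collar of 56 mm diameter and 6 mm thickness, whose underside (36 mm below this point) rests on the rack; below that a steel barrel of 11 mm diameter and 36 mm length, then a thin steel stylus with a white ball tip of 10 mm diameter. Total mass about 0.16 kg. z is along the probe's axis, up; the probe is round, so yaw does not matter.
- probe_tip (a point): Lowest point of the probe's white ball tip, on the probe's axis, 101 mm below the centre of the handle when free. The tip is sprung: it slides up into the barrel by at most 10 mm, starting to give at about 2 N and reaching the end at about 5 N.
- post_mark (a point): Scribed cross at the centre of the top of the tall round bright-steel post with a dark band, 40 mm diameter, 75 mm high, fixed on the 12 mm thick fixture plate (top face at a height of 87 mm over the table). A second round piece on the plate has the same diameter but is only 35 mm high: that is not the one. z up.
- block_mark (a point): Scribed cross at the centre of the top of the long flat bright-steel block, 74 mm long, 36 mm wide, 25 mm high, fixed on the fixture plate (top face at a height of 37 mm over the table). A square block of 40 mm on the plate is not the one. z up; y is along the block's length.
- rack_seat (a point): Centre of the round hole, 32 mm in diameter, in the top face of the probe rack's grey shelf (90 mm square, 8 mm thick, top face at a height of 102 mm over the table, nothing above it). The probe hangs in this hole, its collar lying on the shelf; the handle's centre is then 36 mm above this point. The rack is fixed to the table and has two upright sides under the shelf. z up.
Things that resemble listed ones, but are neither listed nor needed, are in the scene too. Leave any orange or red look-alike of the part that bears probe_grip alone.

How it is judged:
On the way, in this order (a step that is already met when the one before it is completed fails the run):
1. the probe's tip is pressed on the tall post, within 12 mm of its cross, the spring giving at least 1 mm, for 0.2 s (distance between probe_tip and post_mark below 0.012 m and z of probe_tip in the frame of probe_grip above -0.1 m), for 0.2 s.
2. then the probe's tip is pressed on the long flat block, within 12 mm of its cross, the spring giving at least 1 mm, for 0.2 s (distance between probe_tip and block_mark below 0.012 m and z of probe_tip in the frame of probe_grip above -0.1 m), for 0.2 s.
At the end, for the whole second after the job is handed in: After both touches the probe hangs in the rack's hole again, released and still: handle centre within 16 mm of the hole's axis and 30 to 42 mm above the shelf's top, upright within 10 degrees (horizontal distance between probe_grip and rack_seat below 0.016 m and z of probe_grip in the frame of rack_seat between 0.03 and 0.042 m and angle between probe_grip's own z axis and vertical below 0.17 rad).
It fails at once if the tip is pressed in by more than 2.5 mm against something other than the two marked tops (more than 25 mm from both crosses and more than 60 mm from the rack's hole, seen from above) (z of probe_tip in the frame of probe_grip above -0.0985 m and distance between probe_tip and post_mark above 0.025 m and distance between probe_tip and block_mark above 0.025 m and horizontal distance between probe_tip and rack_seat above 0.06 m).
It also fails if it takes over 50 s, if anything falls off the work surface, if the arm or the gripper's body presses on something with over 40 N, if the wrist force passes 120 N, or if a joint passes its speed limit or range.

## Working session

There is one attempt and no reset: what is moved stays moved. The work goes in short steps, Python scripts to look and compute and a tool call to move; the robot and the scene stay as the last step left them, time stands still between calls to the robot, and variables do not carry over. Pictures are saved under pics/ and viewed, and the job is handed in when it is done.

Besides the shell and the picture viewer there is one more tool, called after "Request:" by a JSON object that holds its "api" and its "payload", one argument or row to a line. send_rows: Moves the arm, as the interface text tells. Its arguments: {"type":"object","properties":{"increments":{"type":"array","items":{"type":"array","items":{"type":"array","items":{"type":"number"}}}},"jaw":{"type":"number"}},"required":["increments"]}

```bash
mkdir -p pics
python3 - <<'E'
from cell import r,cams
import cv2,numpy as np
print(r.state(), r.tcp_to_tips)
for n in ["scene","side","wrist"]:
    d=cams.get_image(n); cv2.imwrite(f"pics/{n}0.png",d["img"]); 
    np.savez(f"{n}0.npz",**d)
    print(n,d["mtx"].round(1).tolist(),(d.get("cam_to_world") if n!="wrist" else d["tool_from_camera"]).round(3).tolist())
E
```

```text
{'time_s': 0.0, 'joints': array([-1.21861202e+00,  3.00486146e-01,  1.52158513e+00,  1.24440254e-05,
        1.32069862e+00, -6.65818668e-02]), 'joint_velocities': array([ 0.00047005,  0.00119562, -0.00130737, -0.00027466, -0.00118072,
        0.00184185]), 'joint_torque': array([-1.19577420e-03, -5.31810594e+01, -3.52735627e+01,  7.07741152e-02,
        2.43823574e-02, -9.77616469e-05]), 'ee_pos': array([ 0.22357076, -0.50223441,  0.21587636]), 'tcp_rot': array([-3.14150230e+00,  1.17383469e-03, -1.15203319e+00]), 'wrist_force': array([ 0.33970364, -0.96649039, -0.44140477]), 'moment': array([ 0.0057422 ,  0.00283304, -0.0477822 ]), 'opening': 0.9996577408803077} 0.011
scene [[450.8, 0.0, 323.8], [0.0, 450.8, 201.1], [0.0, 0.0, 1.0]] [[-0.857, 0.324, -0.399, 0.904], [0.515, 0.536, -0.669, 0.846], [-0.003, -0.779, -0.626, 0.834], [0.0, 0.0, 0.0, 1.0]]
side [[393.1, 0.0, 323.5], [0.0, 393.1, 200.2], [0.0, 0.0, 1.0]] [[0.997, -0.039, 0.066, 0.383], [-0.077, -0.515, 0.854, -0.614], [0.001, -0.856, -0.517, 0.55], [0.0, 0.0, 0.0, 1.0]]
wrist [[290.9, 0.0, 312.8], [0.0, 290.9, 195.6], [0.0, 0.0, 1.0]] [[1.0, 0.001, -0.0, 0.0], [-0.001, 0.971, 0.237, -0.068], [0.001, -0.237, 0.971, -0.168], [0.0, 0.0, 0.0, 1.0]]
```

View pics/scene0.png

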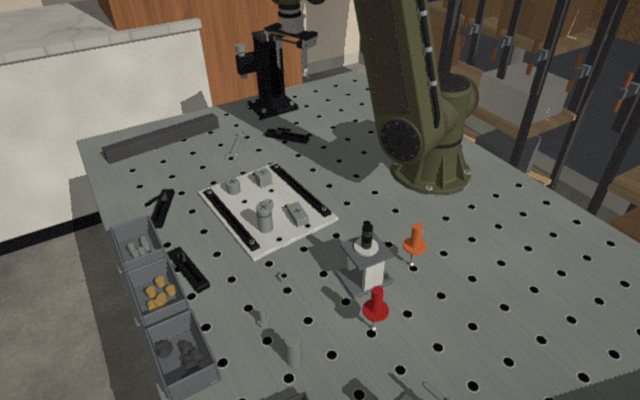

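View pics/side0.png

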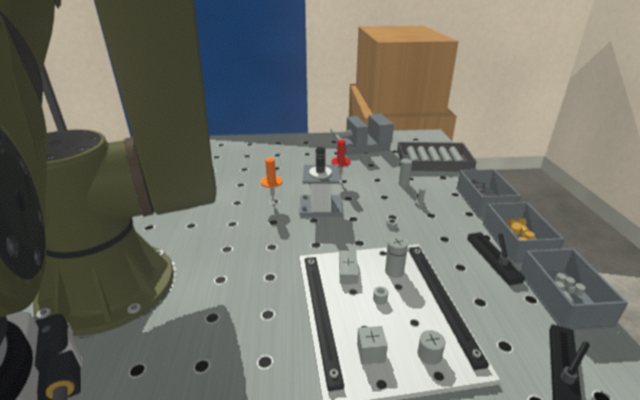

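View pics/wrist0.png

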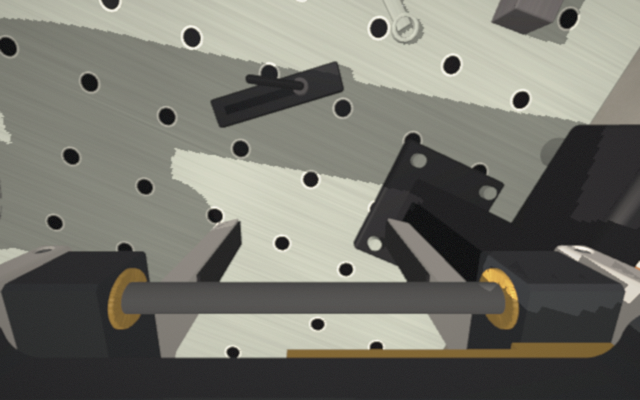

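The scene picture shows the rack with the black probe at (367,245), between the orange (415,240) and red (377,300) look-alikes. The plate is at (268,205). In the side picture the tall post top is about (397,241), the long block about (349,262), and the rack about (320,180). I'll zoom in next.

Run:
```python
import cv2,numpy as np
def crop(n,x0,y0,x1,y1,k,o):
    im=cv2.imread(f"pics/{n}0.png")[y0:y1,x0:x1]
    cv2.imwrite(f"pics/{o}.png",cv2.resize(im,None,fx=k,fy=k,interpolation=cv2.INTER_CUBIC))
crop("side",290,130,420,290,3.7,"c1"); crop("scene",220,155,420,300,4,"c2")
```

```text
(no output)
```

View pics/c1.png

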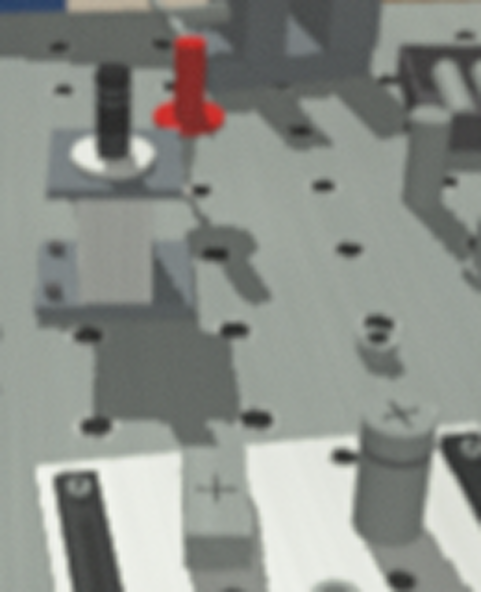

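View pics/c2.png

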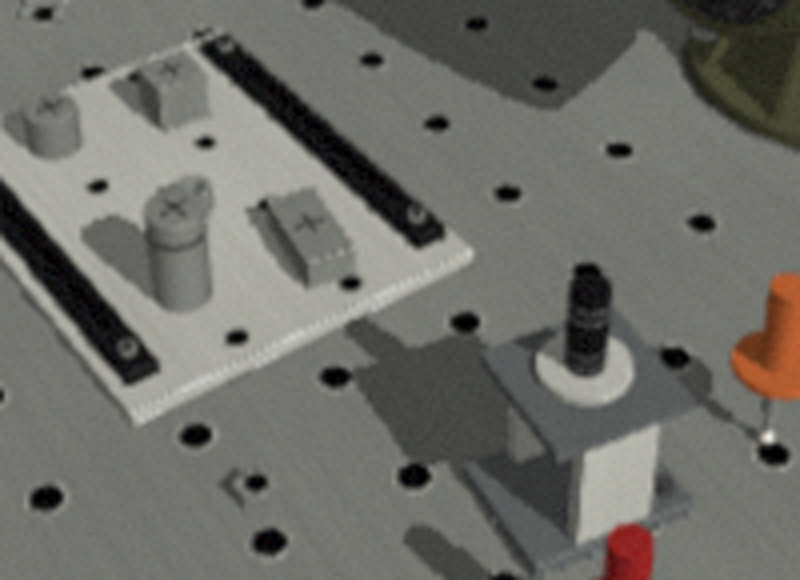

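```bash
cat > h.py <<'E'
import numpy as np,cv2
def ray(d,p):
    K=d["mtx"];T=d["cam_to_world"]
    v=T[:3,:3]@np.linalg.inv(K)@np.array([p[0],p[1],1.]);return T[:3,3],v/np.linalg.norm(v)
def plane(d,p,z):
    o,v=ray(d,p);return o+v*(z-o[2])/v[2]
def tri(rs):
    A=sum(np.eye(3)-np.outer(v,v) for o,v in rs);b=sum((np.eye(3)-np.outer(v,v))@o for o,v in rs)
    return np.linalg.solve(A,b)
E
python3 - <<'E'
from h import *
S=np.load("side0.npz");C=np.load("scene0.npz")
for n,a,b,z in [("post",(398.6,241.4),(264,207),.087),("block",(348.6,261.9),(297.7,210.7),.037),("collar",(320.6,172.3),(366.2,247),.106),("handletop",(320.5,149),(366.8,222.5),.168)]:
    a=np.array(a)-.3;b=np.array(b)-.3
    print(n,plane(S,a,z).round(4),plane(C,b,z).round(4),tri([ray(S,a),ray(C,b)]).round(4))
E
```

```text
post [ 0.5757 -0.0136  0.087 ] [ 0.5734 -0.0134  0.087 ] [ 0.5746 -0.0135  0.0872]
block [ 0.4802 -0.008   0.037 ] [ 0.4788 -0.0083  0.037 ] [ 0.4796 -0.008   0.0373]
collar [0.4426 0.2552 0.106 ] [0.4429 0.2608 0.106 ] [0.4424 0.2593 0.1042]
handletop [0.4426 0.2566 0.168 ] [0.4363 0.2479 0.168 ] [0.4407 0.251  0.1713]
```

```bash
cat >> h.py <<'E'
from scipy.spatial.transform import Rotation as Ro
def inc(st,target,yaw):
    R=Ro.from_euler("xyz",st["tcp_rot"]);Rt=Ro.from_euler("xyz",[np.pi,0,yaw])
    d=R.inv().apply(np.array(target)-st["ee_pos"])*1000
    rv=np.degrees((R.inv()*Rt).as_rotvec());return d.round(1).tolist(),rv.round(1).tolist()
E
python3 - <<'E'
from h import *
from cell import r
S=np.load("side0.npz");C=np.load("scene0.npz")
for n,a,b in [("orange",(271,180),(415,246)),("red",(341,160),(376,309))]: print(n,tri([ray(S,a),ray(C,b)]).round(3))
print(inc(r.state(),[.45,-.06,.30],-.13))
E
```

```text
orange [0.317 0.291 0.07 ]
red [0.51  0.394 0.071]
([-312.1, -386.7, -83.7], [-0.0, 0.0, -58.6])
```

Request:
{"api": "send_rows", "payload": {
  "increments": [
    [[-10,-12,-5,0,0,-2],[-30,-37,-15,0,0,-6],[-58,-72,-20,0,0,-11],[-87,-108,-30,0,0,-17],[-116,-144,-40,0,0,-22],[-145,-180,-50,0,0,-28],[-174,-216,-60,0,0,-33],[-203,-252,-70,0,0,-39],[-232,-288,-80,0,0,-44],[-261,-324,-84,0,0,-49],[-285,-352,-84,0,0,-54],[-300,-372,-84,0,0,-57]]
  ]
}}

```text
time_s: 1.15
ee_pos: [0.4327, -0.0928, 0.3002]
tcp_rot: [3.141, -0.001, -0.152]
wrist_force: [1.2, -1.0, 0.0]
opening: 1.003
```

Request:
{"api": "send_rows", "payload": {
  "increments": [
    [[0,0,0,0,0,0],[0,0,0,0,0,0],[0,0,0,0,0,0]]
  ]
}}

```text
time_s: 1.4
ee_pos: [0.4321, -0.0951, 0.2993]
tcp_rot: [3.141, 0.001, -0.157]
wrist_force: [-0.3, -0.3, -0.1]
opening: 1.004
```

```bash
cat > shot.py <<'E'
import sys
from h import *
from cell import r,cams
s=r.state();print(s["time_s"],s["ee_pos"].round(4),s["tcp_rot"].round(4),s["wrist_force"].round(2),s["opening"])
for n in sys.argv[2:]:
    d=cams.get_image(n)
    if n=="wrist":
        T=np.eye(4);T[:3,:3]=Ro.from_euler("xyz",s["tcp_rot"]).as_matrix();T[:3,3]=s["ee_pos"]
        d["cam_to_world"]=T@d["tool_from_camera"]
    np.savez(f"{n}{sys.argv[1]}.npz",**d);cv2.imwrite(f"pics/{n}{sys.argv[1]}.png",d["img"])
E
python3 shot.py 1 wrist
```

```text
1.4 [ 0.4321 -0.0951  0.2993] [ 3.1414e+00  6.0000e-04 -1.5730e-01] [-0.28 -0.3  -0.14] 1.0039483212519211
```

View pics/wrist1.png

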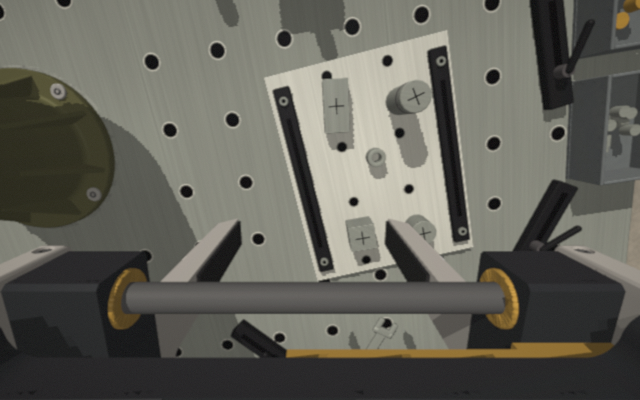

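The wrist picture shows the block cross at (336,106) and the post cross at (416,97).

Run:
```python
from h import *
from cell import r
W=np.load("wrist1.npz")
print(plane(W,(336,106),.037),plane(W,(416,97),.087))
print(inc(r.state(),[.442,.257,.22],.526))
```

```text
[ 0.47865254 -0.00741653  0.037     ] [ 0.57404141 -0.01467487  0.087     ]
([-45.7, -349.8, 79.3], [-0.0, 0.0, -39.2])
```

Request:
{"api": "send_rows", "payload": {
  "increments": [
    [[-1,-9,0,0,0,-1],[-4,-30,2,0,0,-4],[-8,-62,8,0,0,-8],[-13,-97,16,0,0,-12],[-18,-132,26,0,0,-16],[-23,-167,36,0,0,-20],[-28,-202,46,0,0,-24],[-33,-237,54,0,0,-28],[-38,-275,60,0,0,-32],[-42,-310,66,0,0,-36],[-44,-335,72,0,0,-38],[-45.7,-349.8,79.3,0,0,-39.2]]
  ]
}}

```text
time_s: 2.45
ee_pos: [0.4418, 0.2596, 0.2199]
tcp_rot: [-3.141, -0.0, 0.53]
wrist_force: [-0.0, -1.0, -0.1]
opening: 1.004
```

Request:
{"api": "send_rows", "payload": {
  "increments": [
    [[0,0,0,0,0,0],[0,0,0,0,0,0],[0,0,0,0,0,0]]
  ]
}}

```text
time_s: 2.7
ee_pos: [0.4421, 0.2567, 0.2206]
tcp_rot: [3.141, -0.0, 0.525]
wrist_force: [0.8, -0.6, 0.0]
opening: 0.998
```

```bash
python3 shot.py 2 wrist
```

```text
2.7 [0.4421 0.2567 0.2206] [ 3.1415e+00 -1.0000e-04  5.2530e-01] [ 0.77 -0.65  0.01] 0.9983109968009264
```

View pics/wrist2.png

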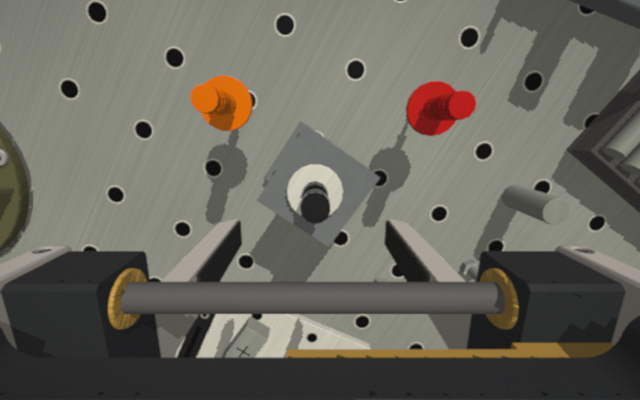

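Between the fingers I see the white collar, centred at about (315,191), with the black handle top at about (315,208).

Run:
```python
from h import *
from cell import r
W=np.load("wrist2.npz");im=W["img"]
hsv=cv2.cvtColor(im,cv2.COLOR_BGR2HSV)
sub=np.zeros(im.shape[:2],np.uint8);sub[155:235,270:365]=1
m=((hsv[...,2]>165)*sub).astype(np.uint8); c=max(cv2.findContours(m,0,1)[0],key=cv2.contourArea)
h=cv2.convexHull(c); (cx,cy),rad=cv2.minEnclosingCircle(h);print("collar",cx,cy,rad,cv2.boundingRect(c))
print(plane(W,(cx,cy),.108),"r", rad/290.9)
m=((hsv[...,2]<60)*sub).astype(np.uint8); c=max(cv2.findContours(m,0,1)[0],key=cv2.contourArea)
x,y,w,hh=cv2.boundingRect(c);print("dark",x,y,w,hh);p=(x+w/2-.5,y+hh-w/2-.5)
print(p,plane(W,p,.168))
```

```text
collar 314.4237976074219 191.17129516601562 27.723100662231445 (287, 164, 56, 50)
[0.44100136 0.26136881 0.108     ] r 0.09530113668694207
dark 301 193 28 31
(314.5, 209.5) [0.44140635 0.2602102  0.168     ]
```

Run:
```python
from h import *
from cell import r
print(inc(r.state(),[.4415,.2593,.130],.5253))
```

```text
([0.7, -2.6, 90.8], [0.0, -0.0, -0.0])
```

Request:
{"api": "send_rows", "payload": {
  "increments": [
    [[0.7,-2.6,5,0,0,0],[0.7,-2.6,15,0,0,0],[0.7,-2.6,25,0,0,0],[0.7,-2.6,35,0,0,0],[0.7,-2.6,45,0,0,0],[0.7,-2.6,55,0,0,0],[0.7,-2.6,65,0,0,0],[0.7,-2.6,74,0,0,0],[0.7,-2.6,82,0,0,0],[0.7,-2.6,88,0,0,0],[0.7,-2.6,90.8,0,0,0],[0.7,-2.6,90.8,0,0,0]]
  ]
}}

```text
time_s: 3.75
ee_pos: [0.441, 0.2603, 0.1289]
tcp_rot: [-3.142, 0.001, 0.527]
wrist_force: [0.4, 0.1, -0.1]
opening: 0.997
```

Request:
{"api": "send_rows", "payload": {
  "increments": [
    [[0,0,0,0,0,0],[0,0,0,0,0,0],[0,0,0,0,0,0],[0,0,0,0,0,0],[0,0,0,0,0,0],[0,0,0,0,0,0],[0,0,0,0,0,0],[0,0,0,0,0,0],[0,0,0,0,0,0],[0,0,0,0,0,0],[0,0,0,0,0,0],[0,0,0,0,0,0]]
  ],
  "jaw": 0
}}

```text
time_s: 4.75
ee_pos: [0.4412, 0.2604, 0.1295]
tcp_rot: [-3.142, -0.0, 0.527]
wrist_force: [0.4, -0.4, 0.8]
opening: 0.253
```

```bash
python3 shot.py 3 wrist side
```

```text
4.75 [0.4412 0.2604 0.1295] [-3.1416e+00 -1.0000e-04  5.2700e-01] [ 0.41 -0.41  0.84] 0.2527307673135244
```

View pics/wrist3.png

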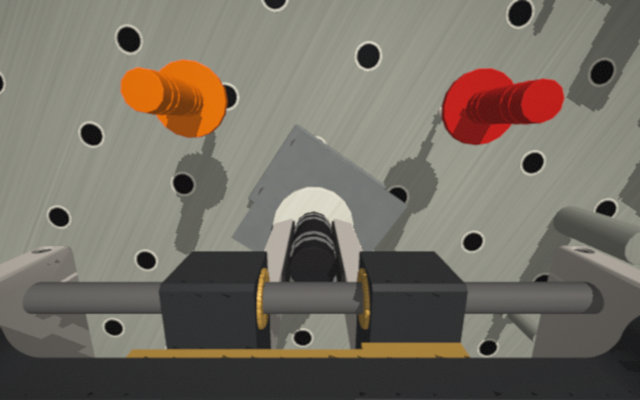

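View pics/side3.png

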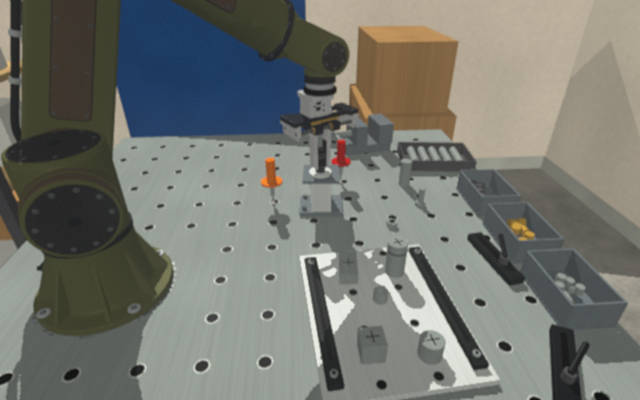

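The opening is 23.8 mm and the handle sits between the pads, so it's gripped. I'll lift straight up.

Request:
{"api": "send_rows", "payload": {
  "increments": [
    [[0,0,-3,0,0,0],[0,0,-10,0,0,0],[0,0,-20,0,0,0],[0,0,-32,0,0,0],[0,0,-45,0,0,0],[0,0,-60,0,0,0],[0,0,-75,0,0,0],[0,0,-90,0,0,0],[0,0,-105,0,0,0],[0,0,-118,0,0,0],[0,0,-127,0,0,0],[0,0,-130,0,0,0]]
  ]
}}

```text
time_s: 5.85
ee_pos: [0.4415, 0.2605, 0.2615]
tcp_rot: [3.141, -0.003, 0.527]
wrist_force: [-0.4, -0.5, -1.0]
opening: 0.247
```

Request:
{"api": "send_rows", "payload": {
  "increments": [
    [[0,0,0,0,0,0],[0,0,0,0,0,0]]
  ]
}}

```text
time_s: 6.02
ee_pos: [0.441, 0.2603, 0.259]
tcp_rot: [-3.142, 0.001, 0.527]
wrist_force: [-0.9, 0.3, -0.9]
opening: 0.25
```

```bash
python3 shot.py 4 scene side
python3 - <<'E'
from h import *
from cell import r
print(inc(r.state(),[.5745,-.0138,.26],.05))
im=cv2.imread("pics/scene4.png")[120:320,240:460];im2=cv2.imread("pics/side4.png")[90:250,220:400]
cv2.imwrite("pics/c4.png",np.hstack([cv2.resize(im,(440,400)),cv2.resize(im2,(360,320))[:].copy() if 0 else cv2.resize(im2,(360,400))]))
E
```

```text
6.0167 [0.441  0.2603 0.259 ] [-3.1415e+00  6.0000e-04  5.2700e-01] [-0.92  0.34 -0.93] 0.24997882065428412
([-22.4, 304.0, -1.3], [0.0, 0.1, 27.3])
```

View pics/c4.png

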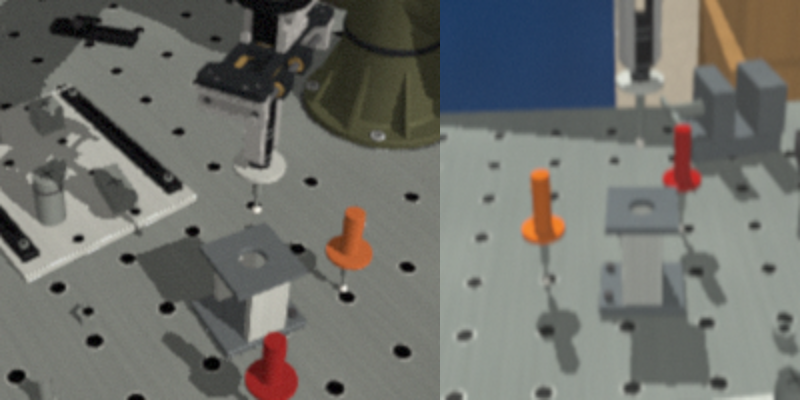

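The probe is upright in the gripper and the rack hole is now visible at scene ≈ (366.5,249.5) and side ≈ (321,173). Next I move over the post.

Request:
{"api": "send_rows", "payload": {
  "increments": [
    [[-1,8,0,0,0,1],[-2,26,0,0,0,3],[-4,54,0,0,0,5],[-6,84,0,0,0,8],[-9,116,0,0,0,11],[-11,148,0,0,0,13],[-13,180,0,0,0,16],[-16,212,0,0,0,19],[-18,244,0,0,0,22],[-20,272,0,0,0,25],[-22,294,-1,0,0,27],[-22.4,304,-1.3,0,0,27.3]]
  ]
}}

```text
time_s: 7.12
ee_pos: [0.5752, -0.0166, 0.2601]
tcp_rot: [3.141, 0.001, 0.046]
wrist_force: [-0.9, -1.0, -1.5]
opening: 0.252
```

Request:
{"api": "send_rows", "payload": {
  "increments": [
    [[0,0,15,0,0,0],[0,0,35,0,0,0],[0,0,50,0,0,0],[0,0,60,0,0,0],[0,0,60,0,0,0],[0,0,60,0,0,0]]
  ]
}}

```text
time_s: 7.62
ee_pos: [0.5747, -0.0135, 0.2009]
tcp_rot: [-3.142, 0.0, 0.051]
wrist_force: [0.1, 1.1, -1.1]
opening: 0.252
```

```bash
python3 shot.py 5 scene side wrist
python3 - <<'E'
from h import *
S=np.load("side4.npz");C=np.load("scene4.npz")
print("hole",plane(S,(321,173.2),.102).round(4),plane(C,(366.5,249.5),.102).round(4))
im=cv2.imread("pics/scene5.png")[120:260,200:340];im2=cv2.imread("pics/side5.png")[150:290,330:470]
cv2.imwrite("pics/c5.png",np.hstack([cv2.resize(im,(400,400)),cv2.resize(im2,(400,400))]))
E
```

```text
7.6167 [ 0.5747 -0.0135  0.2009] [-3.1415e+00  3.0000e-04  5.1000e-02] [ 0.12  1.07 -1.09] 0.2517378092938205
hole [0.4444 0.2564 0.102 ] [0.4444 0.2657 0.102 ]
```

View pics/c5.png

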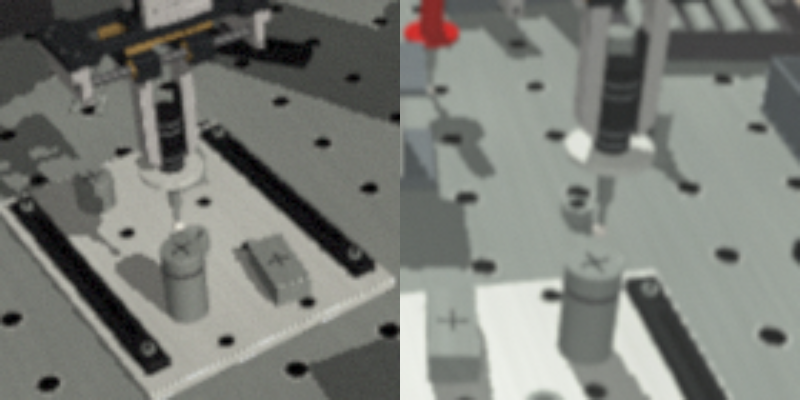

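Run:
```python
from h import *
S=np.load("side5.npz");C=np.load("scene5.npz")
print("tip",tri([ray(S,(399.6,230.5)),ray(C,(263,198.7))]))
```

```text
tip [ 0.57406963 -0.01418417  0.11308604]
```

The tip is centred above the post cross and its height is as predicted (about 108 mm). I press slowly.

Request:
{"api": "send_rows", "payload": {
  "increments": [
    [[0,0,5,0,0,0],[0,0,10,0,0,0],[0,0,15,0,0,0],[0,0,18,0,0,0],[0,0,20,0,0,0],[0,0,22,0,0,0],[0,0,23.5,0,0,0],[0,0,25,0,0,0],[0,0,26,0,0,0],[0,0,26,0,0,0],[0,0,26,0,0,0],[0,0,26,0,0,0]]
  ]
}}

```text
time_s: 8.77
ee_pos: [0.5747, -0.0137, 0.1749]
tcp_rot: [3.142, -0.0, 0.051]
wrist_force: [-1.4, -0.2, 0.8]
opening: 0.25
```

```bash
python3 shot.py 6 scene side
python3 - <<'E'
from h import *
im=cv2.imread("pics/scene6.png")[120:260,200:340];im2=cv2.imread("pics/side6.png")[150:290,330:470]
cv2.imwrite("pics/c6.png",np.hstack([cv2.resize(im,(400,400)),cv2.resize(im2,(400,400))]))
E
```

```text
8.7667 [ 0.5747 -0.0137  0.1749] [ 3.1416e+00 -1.0000e-04  5.0500e-02] [-1.4  -0.24  0.84] 0.2501762302853722
```

View pics/c6.png

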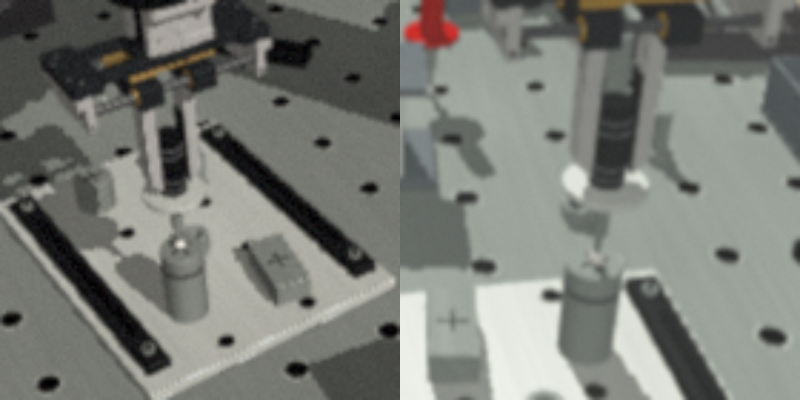

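The force has changed by +2 to 2.4 N, so the spring is just giving. I'll go a little deeper and hold.

Request:
{"api": "send_rows", "payload": {
  "increments": [
    [[0,0,1,0,0,0],[0,0,1.5,0,0,0],[0,0,1.5,0,0,0],[0,0,1.5,0,0,0],[0,0,1.5,0,0,0],[0,0,1.5,0,0,0],[0,0,1.5,0,0,0],[0,0,1.5,0,0,0]]
  ]
}}

```text
time_s: 9.53
ee_pos: [0.5747, -0.0136, 0.1733]
tcp_rot: [-3.142, -0.0, 0.051]
wrist_force: [-1.4, 0.8, 2.6]
opening: 0.25
```

Run:
```python
from cell import r,cams
import numpy as np
f=[]
for i in range(5):
    f.append(r.state()["wrist_force"]);d=cams.get_image("side")
print(np.mean(f,0),np.std(f,0), r.state()["ee_pos"])
```

```text
[-1.47168731  0.20512898  2.17023902] [0.31581229 0.71904623 0.51446302] [ 0.57473826 -0.01367316  0.17326418]
```

That is about 3.7 N at the tip, roughly 6 mm of give, held for more than 0.5 s. Next I lift and go to the block.

Run:
```python
from h import *
from cell import r
print(inc(r.state(),[.479,-.0078,.213],.051))
```

```text
([-95.3, -10.7, -39.7], [0.0, -0.0, -0.0])
```

Request:
{"api": "send_rows", "payload": {
  "increments": [
    [[0,0,-5,0,0,0],[0,0,-15,0,0,0],[0,0,-28,0,0,0],[0,0,-38,0,0,0],[-10,-1,-39.7,0,0,0],[-26,-3,-39.7,0,0,0],[-44,-5,-39.7,0,0,0],[-62,-7,-39.7,0,0,0],[-78,-9,-39.7,0,0,0],[-90,-10,-39.7,0,0,0],[-95.3,-10.7,-39.7,0,0,0],[-95.3,-10.7,-39.7,0,0,0]]
  ]
}}

```text
time_s: 10.78
ee_pos: [0.4787, -0.0077, 0.2137]
tcp_rot: [3.141, -0.001, 0.051]
wrist_force: [0.6, 0.7, -1.8]
opening: 0.25
```

Request:
{"api": "send_rows", "payload": {
  "increments": [
    [[0,0,8,0,0,0],[0,0,22,0,0,0],[0,0,38,0,0,0],[0,0,50,0,0,0],[0,0,60,0,0,0],[0,0,65,0,0,0],[0,0,65,0,0,0],[0,0,65,0,0,0]]
  ]
}}

```text
time_s: 11.45
ee_pos: [0.4793, -0.0078, 0.1481]
tcp_rot: [-3.142, -0.0, 0.05]
wrist_force: [0.2, 0.2, -1.8]
opening: 0.25
```

```bash
python3 shot.py 7 scene side
python3 - <<'E'
from h import *
im=cv2.imread("pics/scene7.png")[120:260,220:360];im2=cv2.imread("pics/side7.png")[170:310,280:420]
cv2.imwrite("pics/c7.png",np.hstack([cv2.resize(im,(400,400)),cv2.resize(im2,(400,400))]))
E
```

```text
11.45 [ 0.4793 -0.0078  0.1481] [-3.1416e+00 -1.0000e-04  5.0500e-02] [ 0.22  0.23 -1.79] 0.25019681515953296
```

View pics/c7.png

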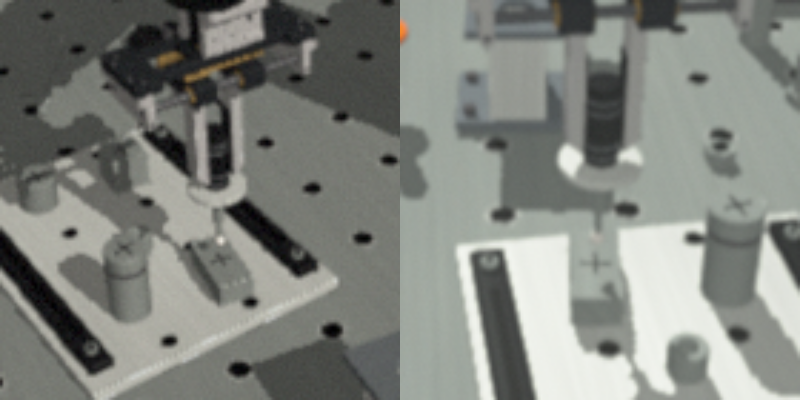

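The tip hangs about 19 mm above the block cross, in line with it in both views. I press by 25 mm, to TCP z ≈ 0.123.

Request:
{"api": "send_rows", "payload": {
  "increments": [
    [[0,0,5,0,0,0],[0,0,10,0,0,0],[0,0,14,0,0,0],[0,0,17,0,0,0],[0,0,20,0,0,0],[0,0,22,0,0,0],[0,0,23.5,0,0,0],[0,0,25,0,0,0],[0,0,25,0,0,0],[0,0,25,0,0,0],[0,0,25,0,0,0],[0,0,25,0,0,0]]
  ]
}}

```text
time_s: 12.55
ee_pos: [0.479, -0.0078, 0.1231]
tcp_rot: [3.142, -0.0, 0.051]
wrist_force: [-1.7, -0.3, 2.6]
opening: 0.254
```

Request:
{"api": "send_rows", "payload": {
  "increments": [
    [[0,0,0,0,0,0],[0,0,0,0,0,0],[0,0,0,0,0,0],[0,0,0,0,0,0]]
  ]
}}

```text
time_s: 12.88
ee_pos: [0.479, -0.0078, 0.123]
tcp_rot: [3.142, -0.0, 0.051]
wrist_force: [-2.7, -0.5, 2.8]
opening: 0.247
```

Run:
```python
from cell import r,cams
import numpy as np,cv2
f=[]
for i in range(5):
    f.append(r.state()["wrist_force"]);d=cams.get_image("side")
cv2.imwrite("pics/c8.png",cv2.resize(d["img"][170:310,280:420],(500,500)))
print(np.mean(f,0),np.std(f,0), r.state()["ee_pos"])
```

```text
[-1.85802473 -0.32449492  2.59016709] [0.57842773 0.61710423 0.34146702] [ 0.47899752 -0.00777099  0.12293643]
```

View pics/c8.png

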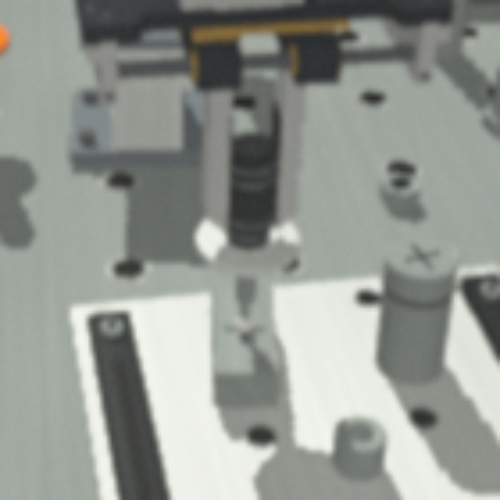

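Pressed on the block cross at about 4 N. I lift and return above the rack.

Request:
{"api": "send_rows", "payload": {
  "increments": [
    [[0,0,-4,0,0,0],[0,0,-12,0,0,0],[0,0,-24,0,0,0],[0,0,-38,0,0,0],[0,0,-53,0,0,0],[0,0,-68,0,0,0],[0,0,-83,0,0,0],[0,0,-98,0,0,0],[0,0,-113,0,0,0],[0,0,-126,0,0,0],[0,0,-134,0,0,0],[0,0,-137,0,0,0]]
  ]
}}

```text
time_s: 14.13
ee_pos: [0.4793, -0.0078, 0.2614]
tcp_rot: [3.141, -0.002, 0.051]
wrist_force: [-1.3, 0.6, -1.2]
opening: 0.249
```

Request:
{"api": "send_rows", "payload": {
  "increments": [
    [[0,0,0,0,0,0],[0,0,0,0,0,0]]
  ]
}}

```text
time_s: 14.3
ee_pos: [0.4788, -0.0078, 0.2594]
tcp_rot: [-3.141, 0.001, 0.05]
wrist_force: [0.4, 0.2, -2.4]
opening: 0.25
```

Run:
```python
from h import *
from cell import r
print(r.state()["ee_pos"],inc(r.state(),[.4412,.2604,.26],.527))
```

```text
[ 0.47882832 -0.00777459  0.25941463] ([-24.1, -269.7, -0.5], [-0.0, 0.0, -27.3])
```

Request:
{"api": "send_rows", "payload": {
  "increments": [
    [[-1,-7,0,0,0,-1],[-2,-22,0,0,0,-3],[-4,-46,0,0,0,-5],[-7,-74,0,0,0,-8],[-9,-102,0,0,0,-11],[-12,-130,0,0,0,-14],[-14,-158,0,0,0,-16],[-17,-186,0,0,0,-19],[-19,-214,0,0,0,-22],[-22,-242,0,0,0,-25],[-24,-261,0,0,0,-27],[-24.1,-269.7,0,0,0,-27.3]]
  ]
}}

```text
time_s: 15.3
ee_pos: [0.4402, 0.2626, 0.2592]
tcp_rot: [-3.141, 0.001, 0.532]
wrist_force: [-0.0, 0.3, -1.3]
opening: 0.252
```

Request:
{"api": "send_rows", "payload": {
  "increments": [
    [[0,0,5,0,0,0],[0,0,15,0,0,0],[0,0,27,0,0,0],[0,0,35,0,0,0],[0,0,38,0,0,0],[0,0,38,0,0,0],[0,0,38,0,0,0]]
  ]
}}

```text
time_s: 15.88
ee_pos: [0.4415, 0.26, 0.2221]
tcp_rot: [-3.142, -0.0, 0.526]
wrist_force: [-0.7, 0.3, -1.0]
opening: 0.25
```

```bash
python3 shot.py 9 scene side
python3 - <<'E'
from h import *
im=cv2.imread("pics/scene9.png")[180:320,300:440];im2=cv2.imread("pics/side9.png")[90:230,250:390]
cv2.imwrite("pics/c9.png",np.hstack([cv2.resize(im,(400,400)),cv2.resize(im2,(400,400))]))
from cell import r
print(inc(r.state(),[.4412,.2604,.1295],.527))
E
```

```text
15.8833 [0.4415 0.26   0.2221] [-3.1416e+00 -1.0000e-04  5.2610e-01] [-0.66  0.25 -1.01] 0.25009914832950825
([-0.3, -0.3, 93.0], [0.0, -0.1, -0.0])
```

View pics/c9.png

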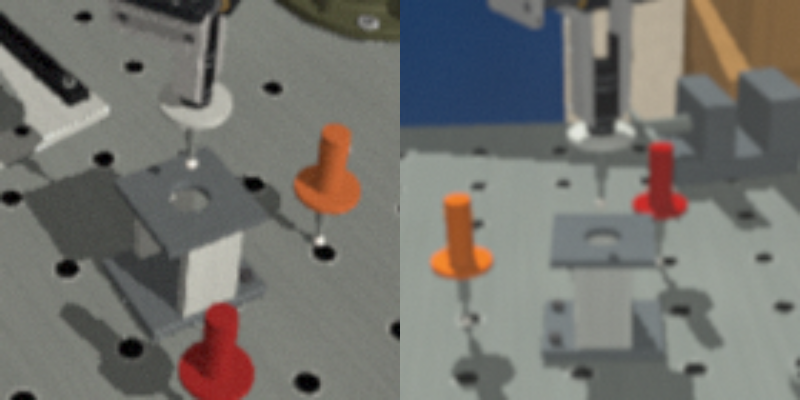

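Run:
```python
from h import *
S=np.load("side9.npz");C=np.load("scene9.npz")
for n,a,b in [("tipball",(320,161),(366.9,236.7)),("hole",(320.7,173.6),(366.1,249.3))]:
    print(n,tri([ray(S,a),ray(C,b)]).round(4))
print(plane(S,(320.7,173.6),.100),plane(C,(366.1,249.3),.100))
im=np.hstack([cv2.resize(C["img"][225:275,340:395],(440,400),interpolation=2),cv2.resize(S["img"][155:190,300:345],(360,280),interpolation=2)[:].copy() if 0 else cv2.resize(S["img"][150:200,298:343],(360,400),interpolation=2)])
cv2.imwrite("pics/c9b.png",im)
```

```text
tipball [0.4415 0.2589 0.1347]
hole [0.4434 0.2619 0.0984]
[0.44377334 0.25813967 0.1       ] [0.44356019 0.26311533 0.1       ]
```

View pics/c9b.png

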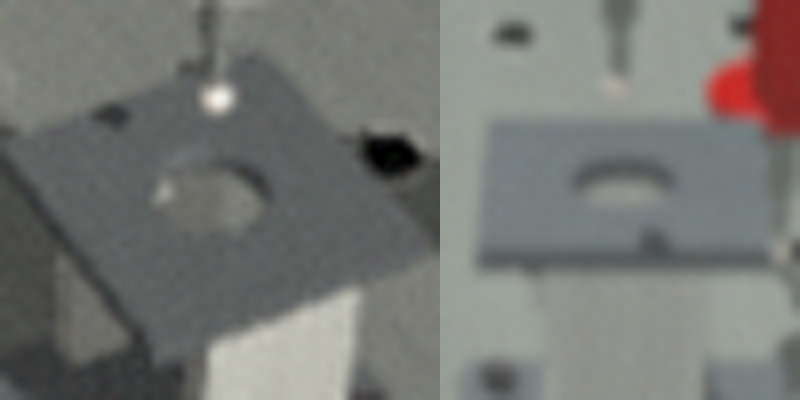

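The tip is about 2 mm off the hole centre, and the clearance is about 10 mm. I add a 1.5 mm correction and descend.

Request:
{"api": "send_rows", "payload": {
  "increments": [
    [[1.5,0,4,0,0,0],[1.5,0,12,0,0,0],[1.5,0,21,0,0,0],[1.5,0,31,0,0,0],[1.5,0,41,0,0,0],[1.5,0,51,0,0,0],[1.5,0,61,0,0,0],[1.5,0,70,0,0,0],[1.5,0,78,0,0,0],[1.5,0,84,0,0,0],[1.5,0,88,0,0,0],[1.5,0,88,0,0,0]]
  ]
}}

```text
time_s: 16.98
ee_pos: [0.4424, 0.261, 0.1331]
tcp_rot: [-3.142, 0.001, 0.527]
wrist_force: [0.1, -0.1, -0.9]
opening: 0.251
```

Request:
{"api": "send_rows", "payload": {
  "increments": [
    [[0,0,1,0,0,0],[0,0,2,0,0,0],[0,0,3,0,0,0],[0,0,4,0,0,0],[0,0,4,0,0,0],[0,0,4,0,0,0]]
  ]
}}

```text
time_s: 17.48
ee_pos: [0.4426, 0.2611, 0.13]
tcp_rot: [-3.142, -0.0, 0.527]
wrist_force: [0.6, -1.2, -0.5]
opening: 0.249
```

```bash
python3 shot.py 10 scene side
python3 - <<'E'
from h import *
im=cv2.imread("pics/scene10.png")[180:320,300:440];im2=cv2.imread("pics/side10.png")[90:230,250:390]
cv2.imwrite("pics/c10.png",np.hstack([cv2.resize(im,(400,400)),cv2.resize(im2,(400,400))]))
E
```

```text
17.4833 [0.4426 0.2611 0.13  ] [-3.1416e+00 -1.0000e-04  5.2700e-01] [ 0.57 -1.19 -0.49] 0.24897197288019715
```

View pics/c10.png

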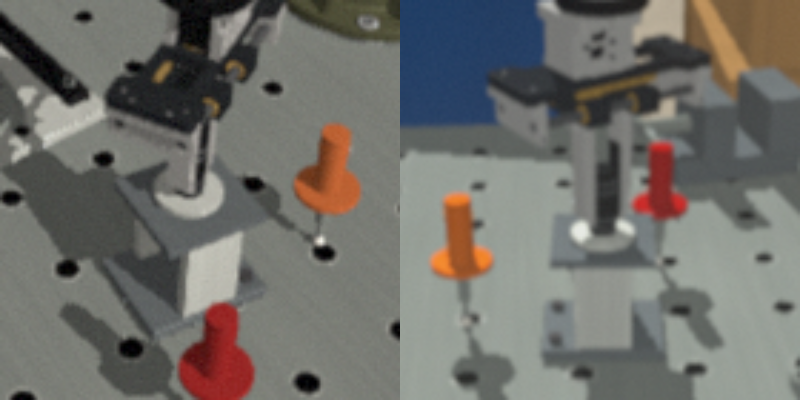

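The collar lies on the shelf. I lower the last 0.5 mm, release, and then retract.

Request:
{"api": "send_rows", "payload": {
  "increments": [
    [[0,0,0.5,0,0,0],[0,0,0.5,0,0,0],[0,0,0.5,0,0,0]]
  ]
}}

```text
time_s: 17.83
ee_pos: [0.4426, 0.2611, 0.1295]
tcp_rot: [-3.142, -0.0, 0.527]
wrist_force: [0.2, 0.7, -2.5]
opening: 0.251
```

Request:
{"api": "send_rows", "payload": {
  "increments": [
    [[0,0,0,0,0,0],[0,0,0,0,0,0],[0,0,0,0,0,0],[0,0,0,0,0,0],[0,0,0,0,0,0],[0,0,0,0,0,0],[0,0,0,0,0,0],[0,0,0,0,0,0],[0,0,0,0,0,0],[0,0,0,0,0,0],[0,0,0,0,0,0],[0,0,0,0,0,0]]
  ],
  "jaw": 90
}}

```text
time_s: 18.83
ee_pos: [0.4426, 0.2611, 0.1294]
tcp_rot: [-3.142, 0.0, 0.527]
wrist_force: [1.0, -0.9, 0.2]
opening: 0.955
```

Request:
{"api": "send_rows", "payload": {
  "increments": [
    [[0,0,-4,0,0,0],[0,0,-12,0,0,0],[0,0,-24,0,0,0],[0,0,-38,0,0,0],[0,0,-52,0,0,0],[0,0,-66,0,0,0],[0,0,-80,0,0,0],[0,0,-92,0,0,0],[0,0,-98,0,0,0],[0,0,-100,0,0,0],[0,0,-100,0,0,0],[0,0,-100,0,0,0]]
  ]
}}

```text
time_s: 19.83
ee_pos: [0.4424, 0.261, 0.2289]
tcp_rot: [-3.142, 0.001, 0.527]
wrist_force: [0.7, 1.0, -0.7]
opening: 0.957
```

```bash
python3 shot.py 11 scene side wrist
python3 - <<'E'
from h import *
im=cv2.imread("pics/scene11.png")[180:320,300:440];im2=cv2.imread("pics/side11.png")[90:230,250:390]
cv2.imwrite("pics/c11.png",np.hstack([cv2.resize(im,(400,400)),cv2.resize(im2,(400,400))]))
E
```

```text
19.8333 [0.4424 0.261  0.2289] [-3.1416e+00  7.0000e-04  5.2700e-01] [ 0.68  1.03 -0.75] 0.9565663098199109
```

View pics/c11.png

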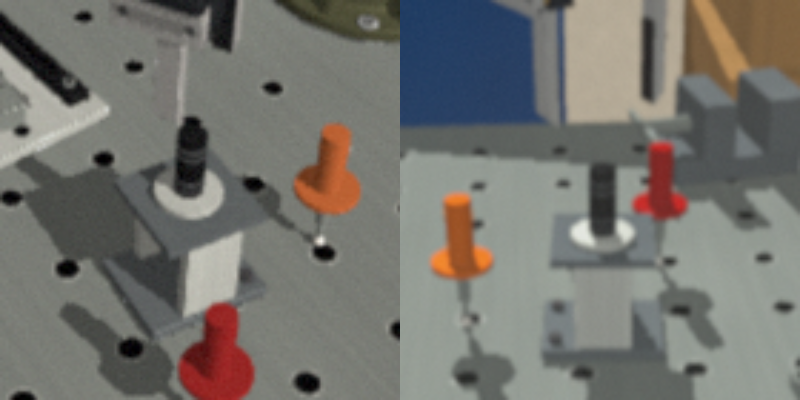

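View pics/wrist11.png

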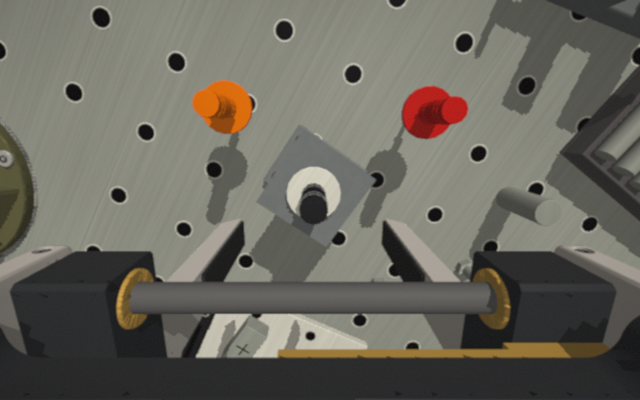

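The probe hangs upright in the rack with its collar flat and centred on the shelf, and the gripper is clear of it.

```bash
python3 -c "
from cell import finish_job
print(finish_job())"
```

```text
the job is handed in; nothing more can be done
None
```

I took the probe from its rack, pressed it on the tall post's cross and then on the long block's cross, hung it back in the rack and let go. The job was handed in at about 20 s; no verdict was reported.

| Touch | Tip force | Spring give | Hold |
|---|---|---|---|
| Tall post | about 3.7 N | about 6 mm | over 0.5 s |
| Long flat block | about 4 N | about 6.5 mm | over 0.5 s |

- **Give and force:** The give is worked out from the arm's height, and the force readings agree with it. The noise on the force readings was about 0.5 N.
- **Mark positions:** The three views put each cross within about 2–3 mm of each other. Pictures before and during each press showed the tip on the cross.
- **Hole position:** The views disagreed by 5–9 mm in y for the rack hole. I went back to nearly the same arm pose as at the pick-up, with a 1.5 mm correction.
- **Last check:** After release, all three views show the probe upright with its collar flat and centred on the shelf, the gripper clear, and the orange and red look-alikes undisturbed. I judged this by eye and did not measure the final tilt or offset.

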